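# Flick the lift's pawl free and lower the load

## Task

Take the wood-handled straight steel rod, put its steel end under the engaged pawl of the small ratchet lift and flick the pawl up and over to the right, away from the rack, so that it lies thrown back. Lay the rod down flat on the bench, then press the steel block and its table down, without slamming, until the table is fully home, leaving the block in the table. Never touch the pawl with the gripper or the arm, only with the rod.

Things in the scene. Friction and masses are not known exactly. Their poses are not given: they have to be found in the camera images.
- lift: Fixed small ratchet lift: grey base plate 12 mm thick (x -50 to 50, y -125 to 45 mm), in its middle a toothed square ram, y = -24 to +12 mm with the teeth, carrying an 84 mm square table. Origin on the bench under the ram's axis; z up, x away from the robot (turned up to 0.3 rad), y left. A grey post 112 mm high stands behind the ram (x = 14 to 28, y = -22 to 22 mm).
- pawl (a joint): Angle of the pawl, rad. 0: engaged, leaning 48 degrees from upright to the left, its nose under a tooth of the ram; 0.84: upright; 1.65 (95 degrees): thrown over to the right on its stop. It is light and swings freely (about 0.03 N m lifts it) and falls to whichever side of upright it is left on. While it is engaged the table cannot be lowered.
- pawl_arm: Steel pawl, right (-y) of the ram: a bar 14 mm wide (along the lift's x, -7 to 7 mm), 12 mm thick, 91 mm long from pivot to end of nose. Origin on the pivot, at y = -85, z = 45 mm of the lift; it turns about the lift's x axis between two grey cheeks (y = -76 to -112, x = -16 to 16 mm, up to z = 56 mm).
- pawl_gap (a point): Point fixed on the lift in the open space under the engaged pawl, between it and the ram: x = 0, y = -42, z = 44 mm of the lift, axes as the lift's. A 10 mm rod along x through it has about 14 mm free all round. Moving the rod from here in a straight line 68 mm right (-y) and 61 mm up carries the pawl about 30 degrees past upright; the rest it falls.
- table (a joint): How far the ram and table are lowered, m: 0 at the start (table floor 168 mm over the bench), 0.040 fully home on the lower stop. Friction in the guide carries the load: it moves only when pressed down with about 4 to 8 N, and stays where it is left.
- table_floor (a point): Centre of the floor of the table, a shallow tray 72 mm square inside with rims 8 mm high; moves with the table. Keep the arm clear of the thick sheath that hangs, solid, to the bench left of and before the lift: world x = 0.40 to 0.54, y = 0.07 to 0.21 m, up to z = 0.85 m.
- load: Plain steel bench block, 58 x 60 x 28 mm, 0.5 kg or so, loose in the tray of the table. Origin at the centre of its underside.
- rod: Release rod lying on the bench: squared wooden handle 90 long (x), 22 wide, 24 mm high, a brass ferrule, then a plain round steel rod 10 mm thick and 120 mm long. Origin under the handle's centre; x points to the steel tip, at x = +165 mm, away from the robot; rod's axis 12 mm up. 0.09 kg, balanced in the handle. A file with a round brown handle lies beside it.
- rod_tip (a point): Middle of the end face of the rod's steel end, axes as the rod's.
Things that resemble listed ones, but are neither listed nor needed, are in the scene too. What is shaped like the load but blue or yellow is not meant.

How it is judged (in metres and radians):
On the way, in this order (a step that is already met when the one before it is completed fails the run):
1. the rod's steel end is through under the engaged pawl, the table still up (x of rod_tip in the frame of lift above -0.005 m and y of rod_tip in the frame of lift between -0.09 and -0.01 m and z of rod_tip in the frame of lift between 0.012 and 0.1 m and value of joint pawl below 0.4 rad and value of joint table below 0.012 m).
2. the pawl lies thrown back, the table still up (value of joint pawl above 1.4 rad and value of joint table below 0.012 m), for 0.1 s.
3. the rod lies flat on the bench, the table still up (height (world z) of rod below 0.03 m and angle between rod's own x axis and vertical between 1.4 and 1.74 rad and contact force between the fingers and rod below 0.1 N and linear speed of rod below 0.03 m/s and value of joint table below 0.012 m), for 0.1 s.
At the end, for the whole second after the job is handed in: The table is lowered to within 6 mm of its lower stop, the pawl still lies thrown back (over 1.4 rad), the block sits flat in the tray within 15 mm of its centre, the rod lies flat (within 10 degrees) on the bench, and both are at rest (value of joint table above 0.034 m and value of joint pawl above 1.4 rad and horizontal distance between load and table_floor below 0.015 m and z of load in the frame of table_floor below 0.006 m and angle between load's own z axis and vertical below 0.12 rad and height (world z) of rod below 0.03 m and angle between rod's own x axis and vertical between 1.4 and 1.74 rad and linear speed of each of rod, load below 0.03 m/s); the robot touches nothing.
It fails at once if the pawl is touched by the gripper or the arm (contact force between any of the fingers, the arm and pawl_arm above 0.3 N).
It fails at once if the table is slammed down (over 0.4 m/s) (velocity of joint table above 0.4 m/s).
It also fails if it takes over 64 s, if anything falls off the work surface, if the arm or the gripper's body presses on something with over 40 N, if the wrist force passes 120 N, or if a joint passes its speed limit or range.

## Robot

A 6-joint arm with a two-finger parallel gripper is mounted at the origin on a cart in front of the work surface, level with it; the furniture and walls round the work are solid. World frame = base frame: x ahead of the robot, y to its left, z up, the work surface at z = 0. Lengths are in mm, angles in degrees, forces in N, time in s.
With the tool pointing down it reaches from about 325 to 925 mm from the base axis. Payload 3.1 kg.
Tool frame: the origin (TCP) lies at the very end of the fingers, on their centre line; the grasp point (between the pads) lies grasp_offset behind it (grasp_offset is the distance from the TCP to the grasp point, in mm); z points along the fingers, y is the line along which they close (so a half turn about z gives the same grasp; the last joint's range is limited). The gripper opens to 85 mm and grips with 20 to 120 N. Pads are 22 mm wide; open, the fingers measure 114 mm over their backs; the gripper's body (76 mm by 85 mm) begins 54 mm behind the grasp point. The pads swing forward as they close: fully open they stand 13 mm farther back than shut.
Start: joints at [-81.887, 12.427, 92.441, -0, 75.132, -6.429], TCP at [156.948, -604.985, 231.3] pointing down, gripper open.
Joint ranges: [-157.48, 157.48], [-44.54, 120.13], [17.64, 146.25], [-64.5, 244.5], [7.68, 150.69], [-147.95, 147.95]. Speed limits (degrees/s): [159.86, 159.86, 180, 180, 180, 180].

## Interface

Orientations are given as [roll, pitch, yaw] about the fixed x, y, z axes, in that order (R = Rz(yaw) Ry(pitch) Rx(roll)).
In Python, from station import * gives the robot as it stands. Calls block until the motion is done:
- goto(position, orientation): joint-space move of the TCP to a pose.
- move_l(position, attitude=None, speed=150): straight line of the TCP; attitude=None keeps the orientation; speed is the mean speed in mm/s.
- move_j(angles): joint-space move.
- grip(opening, squeeze=None): finger opening in mm; squeeze is the grip in N (None keeps the last); returns when the fingers have stopped.
- wait(seconds).
- solve_ik(position, orientation): joint angles nearest the present ones, or None.
- get_obs(): the state.
- get_image(name): name is "side" or "top"; returns the picture (384x512x3 uint8, red, green, blue); there is no depth.
- get_calibration(name): a dict with "fx", "fy", "cx", "cy" (pixels), "D" ([k1, k2, p1, p2, k3] as OpenCV has them; the pictures are not rectified), "R" (3x3) and "t" (3): a world point X has camera coordinates R X + t. Camera axes: x right, y down, z forward; pixel columns grow to the right and rows downward; lengths in mm; the calibration is good to about 2 mm. A picture is of the moment at which its call begins. get_calibration takes no time and is no camera call.
A pose or a line that the arm cannot do raises Unreachable and nothing moves.
- sign_off(): hands the job in; it is judged then, once.
Trained networks look in the newest picture that a camera, given by its name, has taken for a name from the list of things; names that differ only in an ending like _2 or _b are one class to them, and where a whole thing is asked for, a point or a joint stands for the part that bears it (a point fixed in the world has none). Each returns a list of dicts, best first, with "score" (0 to 1); they miss things now and then, are a little off and sometimes report something else, mostly with a low value. They report only what shows in the picture. A call takes as long as a camera call. They do not tell look-alikes from the thing itself.
- spot_in(name, camera): "extent" ([centre column, centre row, width, height] in pixels, round what is visible of it).
- regions_of(name, camera): "region" (384x512 bool, what is visible of it) and "extent" ([centre column, centre row, width, height] in pixels, round what is visible of it).
The state is a dict: "t": time; "joint_pos": joint angles; "qvel": joint speeds; "effort": joint torques, N m; "tcp_pos": TCP position; "ee_rot": TCP orientation; "wrist_force": force on the tool from outside, world axes, zero at the start; "moment": the same for the moment, N m; "grip_width": finger opening in mm; "grip_force": force on a finger pad.
Only numpy, scipy, OpenCV 4.12 (cv2) and the standard library are available. Lean on these libraries where they do the work, as an engineer would, in place of code of your own. Each camera call takes 0.05 s, during which the arm holds its last target. There are 200 camera calls.

## Working session

There is one attempt and no reset: what is moved stays moved. The work goes in short steps, each a Python script; the robot and the scene stay as the last script left them, time stands still between calls to the robot, and variables do not carry over. Pictures are saved under pics/ and viewed, at most 10 in all, crops included, and the job is handed in when it is done.

```bash
ls; mkdir -p pics; python3 - <<'E'
from station import *
import cv2,numpy as np
o=get_obs();print({k:o[k] for k in ('t','tcp_pos','ee_rot','grip_width')})
try: print(grasp_offset)
except Exception as e: print(e)
for n in ('side','top'):
    im=get_image(n);cv2.imwrite(f'pics/{n}0.png',im[:,:,::-1])
    c=get_calibration(n);R=np.array(c['R']);print(n,-R.T@np.array(c['t']),R.tolist(),c['fx'],c['D'])
    for k in ('lift','pawl_arm','load','rod','table_floor'):
        print(k,[(np.round(d['extent']).tolist(),round(d['score'],2)) for d in spot_in(k,n)][:4])
print(get_obs()['t'])
E
```

```text
pics
{'t': 0.0, 'tcp_pos': array([ 156.83437982, -604.14378969,  229.93069187]), 'ee_rot': array([-1.79860412e+02, -1.57884081e-02,  1.45424066e+01]), 'grip_width': 85.71136524083876}
18.700000000000003
side [  -70.4588581  -1384.22821304   775.85347385] [[0.910690637500125, -0.41306198877193356, 0.004728234489868761], [-0.16206293677533, -0.3677867959726019, -0.9156792436393669], [0.3799712716684928, 0.8331342425683766, -0.401882030659055]] 449.22418740704586 [-0.02441797  0.          0.          0.          0.        ]
lift [([288.0, 204.0, 44.0, 66.0], 0.6), ([285.0, 176.0, 20.0, 16.0], 0.44)]
pawl_arm []
load [([288.0, 174.0, 16.0, 8.0], 0.68), ([354.0, 256.0, 19.0, 16.0], 0.52), ([269.0, 173.0, 9.0, 10.0], 0.47)]
rod [([297.0, 256.0, 61.0, 17.0], 0.64)]
table_floor [([284.0, 192.0, 33.0, 31.0], 0.83)]
top [ 398.75438669  -28.23933899 1391.7636748 ] [[-0.02370627866123874, -0.9996871736979948, 0.007972897575596787], [-0.9924616121820178, 0.02257422667897695, -0.12045892509447707], [0.12024126037723643, -0.010768427627161849, -0.9926862949942105]] 454.5084555029744 [-0.14480828  0.          0.          0.          0.        ]
lift [([287.0, 172.0, 55.0, 45.0], 0.69)]
pawl_arm [([299.0, 175.0, 14.0, 7.0], 0.41)]
load [([275.0, 165.0, 28.0, 24.0], 0.61), ([314.0, 259.0, 23.0, 24.0], 0.56), ([376.0, 147.0, 27.0, 26.0], 0.56)]
rod [([347.0, 192.0, 13.0, 68.0], 0.89)]
table_floor [([275.0, 168.0, 32.0, 32.0], 0.59)]
0.6
```

```bash
python3 - <<'E'
import cv2,numpy as np
s=cv2.imread('pics/side0.png')[130:300,230:400];t=cv2.imread('pics/top0.png')[120:290,240:410]
f=lambda a:cv2.resize(a,(800,800),interpolation=cv2.INTER_CUBIC)
cv2.imwrite('pics/c1.png',cv2.resize(s,(680,600),interpolation=3)[:, :] if 0 else cv2.resize(s,(600,600),interpolation=2))
cv2.imwrite('pics/c2.png',cv2.resize(t,(600,600),interpolation=2))
E
```

```text
(no output)
```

View pics/c1.png

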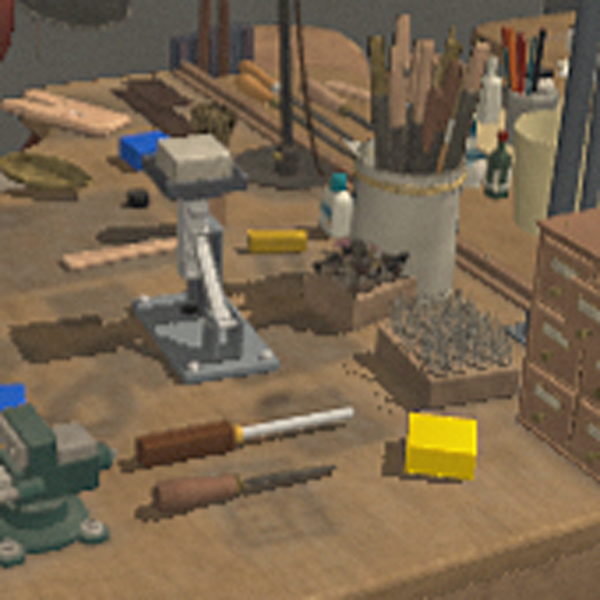

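View pics/c2.png

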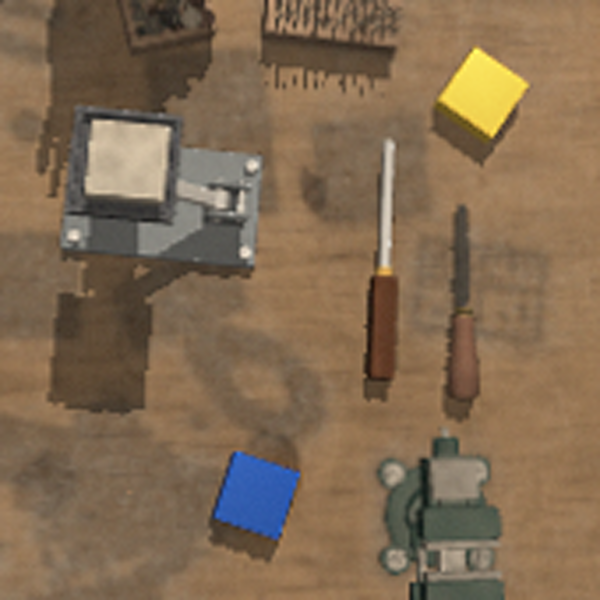

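View pics/side0.png

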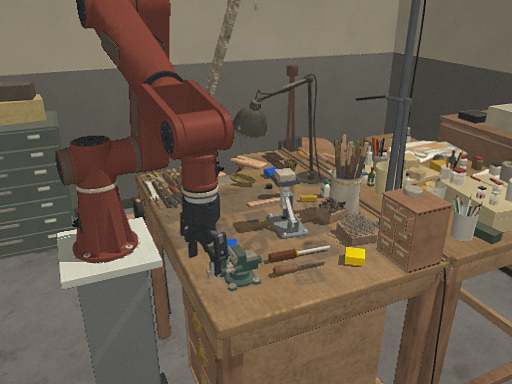

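The rod with the squared brown handle and bright steel is at crop‑2 (385,260), i.e. full top (349,194) and side (297,256). The round-handled file at top crop (462,300) is the look‑alike. The pale steel block sits in the tray at top (276,165); the blue and yellow blocks are not meant. I'll fit the poses from both views now.

```bash
cat > h.py <<'E'
from station import *
import cv2,numpy as np
from scipy.optimize import least_squares
def proj(n,X):
    c=get_calibration(n);K=np.array([[c['fx'],0,c['cx']],[0,c['fy'],c['cy']],[0,0,1.]])
    return cv2.projectPoints(np.float64(X).reshape(-1,1,3),cv2.Rodrigues(np.array(c['R']))[0],np.float64(c['t']),K,np.float64(c['D']))[0][:,0]
def T(p,X):
    c,s=np.cos(p[2]),np.sin(p[2]);X=np.float64(X).reshape(-1,3)
    z=p[3] if len(p)>3 else 0
    return np.c_[p[0]+c*X[:,0]-s*X[:,1],p[1]+s*X[:,0]+c*X[:,1],X[:,2]+z]
def fit(obs,p0):
    def r(p): return np.concatenate([(proj(n,T(p,[q[0] for q in l]))-[q[1] for q in l]).ravel() for n,l in obs.items()])
    s=least_squares(r,p0,loss='soft_l1',x_scale=[10,10,.1,10][:len(p0)]);return s.x,r(s.x).reshape(-1,2)
S=lambda x,y:(230+(x+.5)/3.529-.5,130+(y+.5)/3.529-.5)
U=lambda x,y:(240+(x+.5)/3.529-.5,120+(y+.5)/3.529-.5)
E
python3 - <<'E'
from h import *
lift={'top':[((-50,-125,12),U(252,270)),((50,-125,12),U(262,152)),((-50,45,12),U(62,250)),
 ((42,42,176),U(75,107)),((42,-42,176),U(183,113)),((-42,-42,176),U(174,220)),((-42,42,176),U(65,212))],
 'side':[((-50,-125,12),S(185,372)),((50,-125,12),S(278,358)),((-50,45,12),S(133,302)),((42,-42,176),S(246,178)),((-42,-42,176),S(170,190)),((0,-85,45),S(222,325))]}
rod={'top':[((-45,11,24),U(367,377)),((-45,-11,24),U(393,380)),((45,11,24),U(372,277)),((45,-11,24),U(397,277)),((165,0,12),U(389,140)),((51,0,17),U(385,270))],
 'side':[((-45,11,24),S(137,437)),((-45,-11,24),S(142,447)),((165,0,12),S(352,412)),((45,0,18),S(235,433))]}
np.set_printoptions(precision=2,suppress=True)
for o,p0 in((lift,[600,-100,0,0]),(rod,[550,-250,0,0])):
  for q in (p0,p0[:3]):
    p,r=fit(o,q);print(p,np.degrees(p[2]));print(r.tolist())
E
```

```text
[618.06 -86.38  -0.12  -1.61] -6.682873590670185
[[0.5150597735943165, -0.7507850101388556], [0.18296470226488282, 0.750754285198667], [-0.814238832813885, -0.24411915366312087], [-0.10077138503078231, -0.40484867841593086], [-0.11695586782883538, 0.7695643778325802], [-0.13744007471757413, 0.7200719401586184], [-0.12747702128569927, 0.09599741859452138], [0.5527822066468957, 1.5486213898869892], [1.2770805114004702, 1.2168573862185497], [-0.5928055381708077, -0.4229661701878342], [0.9841249387797575, -0.031681427016707175], [-0.2484999523489364, -0.6502982070154246], [-0.2185011377725914, -1.034256090023007]]
[617.78 -86.46  -0.12] -6.670919877731222
[[0.6157266485478203, -0.7285102407513477], [0.27886319400812454, 0.7354414409529113], [-0.7786883888956027, -0.21637768732344398], [-0.06212355031976813, -0.42806887674021254], [-0.03771108461427275, 0.7439664890775362], [-0.05438192556823651, 0.7348157243108915], [-0.08580416240238264, 0.1132717358690627], [0.5112710229987556, 1.1656610338976634], [1.2484524054947315, 0.8357312376319896], [-0.6476116993724759, -0.7817874566341345], [0
[... 409 characters left out ...]
0.2944451474171501, -0.21555389077266796], [-0.5077672519108773, -0.34072066083763275], [0.5028195931345181, 0.4309639321278951], [0.12803979417418532, 0.6180340551327674], [-0.5031937344489847, -0.6638961920865825]]
[ 498.04 -312.99   -0.09] -5.38120992720564
[[0.22850811270569693, 0.3900974350091815], [0.026006707553733577, 0.02077392805335876], [0.26727573161184637, -0.7546827104187912], [0.29576908234895427, -0.2500086987566874], [-0.08564732499604588, 0.4906717277589223], [-0.23180214669537236, -0.20838864500802856], [-0.5389226890687269, -0.582348283842407], [0.4748757354669806, 0.18674277459263067], [0.10647539197839251, 0.3705216193067713], [-0.5282262681325278, -0.9088637736110172]]
```

```bash
cat >> h.py <<'E'
L=np.array([618,-86.4,np.radians(-6.68)]); RD=np.array([498.2,-313,np.radians(-5.4)])
np.set_printoptions(precision=2,suppress=True)
def st(m=''):
    o=get_obs();print(m,round(o['t'],2),o['tcp_pos'],o['ee_rot'],'F',o['wrist_force'],'g',round(o['grip_width'],1),o['grip_force'])
E
python3 - <<'E'
from h import *
A=[180,0,-5.4]
grip(48)
goto([498,-313,150],A);st('above')
move_l([498,-313,30],speed=120);st()
move_l([498,-313,5],speed=50);st('down')
grip(10,50);st('gripped')
move_l([498,-313,35],speed=80);wait(.2);st('up')
cv2.imwrite('pics/s1.png',np.hstack([cv2.resize(get_image('side')[170:300,220:350],(400,400)),cv2.resize(get_image('top')[120:250,270:400],(400,400))])[:,:,::-1])
E
```

```text
above 2.73 [ 497.84 -313.96  150.35] [179.96  -0.02  -5.45] F [ 0.26 -0.26  0.17] g 47.7 0.0
 3.88 [ 498.77 -313.63   31.  ] [179.94  -0.1   -5.4 ] F [ 0.65 -0.42 -0.41] g 48.1 0.0
down 4.53 [ 497.84 -312.88    4.63] [-179.98    0.03   -5.4 ] F [-0.26  0.05  0.99] g 47.9 0.0
gripped 4.88 [ 498.49 -313.42    5.57] [179.96  -0.06  -5.4 ] F [ 0.16 -0.27  2.33] g 20.6 51.169976592063904
up 5.61 [ 497.52 -312.65   34.44] [-179.96    0.06   -5.4 ] F [ 0.38  0.32 -0.92] g 21.0 50.845195055007935
```

View pics/s1.png

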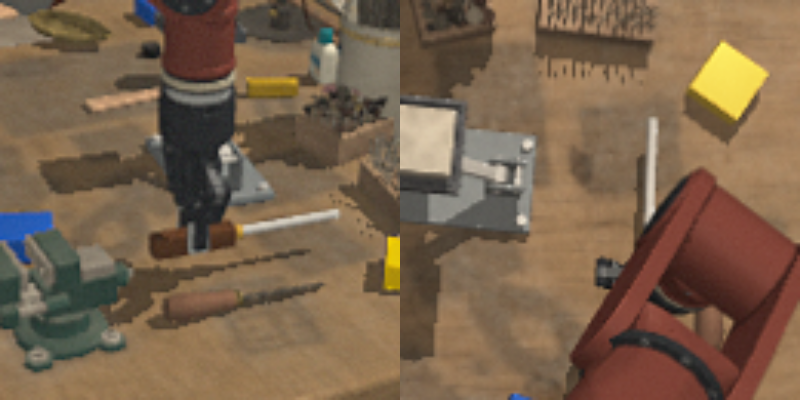

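The rod is gripped level, with its tip at side ≈(330,240). I'll move to the pre-entry pose in front of the gap and measure the tip there.

```bash
cat >> h.py <<'E'
A=[180,0,-6.68]
def tipto(x,y,z,speed,dz=-7):   # rod tip in lift frame -> TCP line
    p=T(L,[x-165,y,z+dz])[0]; move_l(p,A,speed=speed)
E
python3 - <<'E'
from h import *
print('tip expected px',proj('side',[[662.3,-328.5,42]]),'seen 329.9,239.6')
move_l([498,-313,145],speed=200)
tipto(-65,-42,155,200);st('over')
tipto(-65,-42,60,100);wait(.2);st('pre')
s,t=get_image('side'),get_image('top')
for n in('side','top'): print(n,'tip px',proj(n,T(L,[[-65,-42,60],[-115,-42,60]])).tolist(),'gap px',proj(n,T(L,[[0,-42,44]])),'pawl',proj(n,T(L,[[0,-85,45],[0,-17,106]])).tolist(),[d['extent'] for d in spot_in('rod',n)][:2])
cv2.imwrite('pics/s2.png',np.hstack([cv2.resize(s[160:250,250:340],(400,400),interpolation=2),cv2.resize(t[130:220,240:330],(400,400),interpolation=2)])[:,:,::-1])
E
```

```text
tip expected px [[330.13 238.77]] seen 329.9,239.6
over 7.76 [ 385.25 -102.02  148.19] [179.97  -0.04  -6.7 ] F [ 0.43 -0.67 -1.77] g 20.9 50.839943289756775
pre 9.06 [ 385.3  -101.63   53.67] [179.97  -0.09  -6.68] F [ 0.79  0.09 -0.52] g 20.7 50.83894729614258
side tip px [[270.705933818884, 213.5967194175145], [257.1051127983104, 215.52778119022238]] gap px [[287.89 215.15]] pawl [[292.3343988143129, 220.29844719133908], [285.8924004950948, 196.5427585585737]] [[241.3, 219.4, 62.4, 16.2]]
top tip px [[285.3191360153651, 195.91033364829715], [283.8551999382825, 212.73676957391544]] gap px [[286.82 175.12]] pawl [[301.07238785905497, 176.40387111561068], [279.635314128269, 170.873302075748]] [[284.3, 212.9, 7.2, 35.3]]
```

View pics/s2.png

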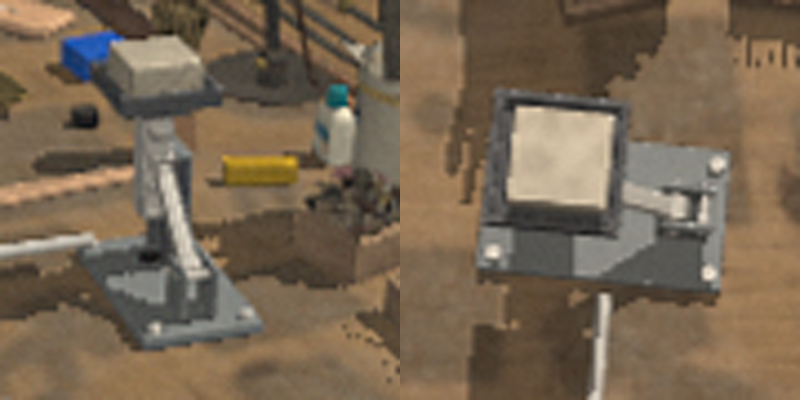

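The tip shows at side (271,214) and top (286,196), within 1 px of prediction, and the pawl is where expected. I'll insert the rod and flick.

```bash
python3 - <<'E'
from h import *
tipto(14,-42,45,70);wait(.2);st('in')
s0=get_image('side')
tipto(14,-110,105,90);wait(.3);st('flicked')
s1=get_image('side')
tipto(-75,-110,105,120);wait(.2);st('out')
s2=get_image('side');t2=get_image('top')
f=lambda a:cv2.resize(a,(390,290),interpolation=2)
c=lambda s:f(s[165:240,240:340])
cv2.imwrite('pics/s3.png',np.vstack([np.hstack([c(s0),c(s1)]),np.hstack([c(s2),f(t2[130:205,240:340])])])[:,:,::-1])
E
```

```text
in 10.76 [ 462.88 -110.52   38.06] [180.     0.    -6.69] F [-0.53 -0.01 -0.46] g 20.9 50.840309858322144
flicked 12.27 [ 455.09 -177.71   97.69] [-179.98    0.03   -6.65] F [ 0.22  0.14 -1.29] g 21.0 50.94629108905792
out 13.41 [ 367.47 -167.96   98.18] [179.99  -0.02  -6.66] F [-0.23 -0.94 -2.27] g 21.2 50.943397879600525
```

View pics/s3.png

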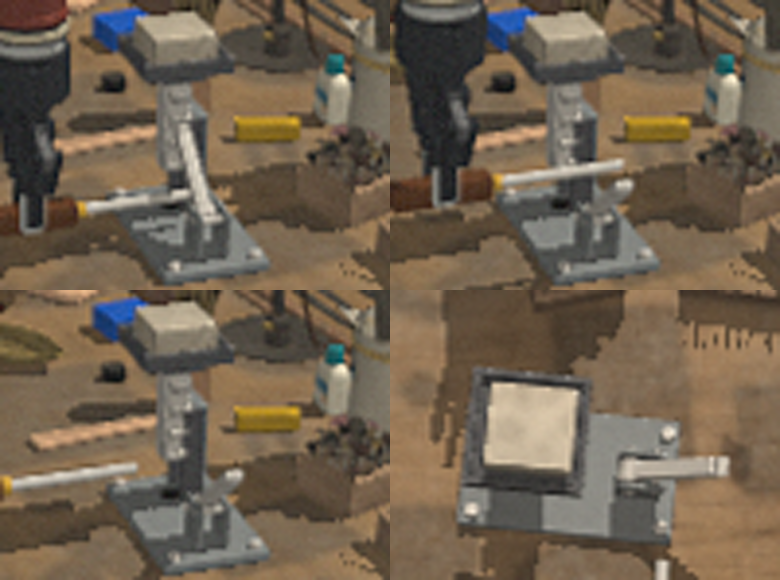

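The pawl now lies thrown back to the right (nose at bottom-right tile ≈(725,467)), and the rod is out clear. Next I'll lay the rod back in its original spot.

```bash
python3 - <<'E'
from h import *
p=get_obs()['tcp_pos'];move_l([p[0],p[1],155],speed=150)
move_l([498,-313,155],[180,0,-5.4],speed=200)
move_l([498,-313,25],speed=150)
move_l([498,-313,5.5],speed=30);st('down')
grip(48);wait(.3);st('open')
move_l([498,-313,60],speed=100)
move_l([498,-313,240],speed=250)
grip(0,40)
move_l([618,-86.4,240],A,speed=250);st('over block')
wait(.2)
s,t=get_image('side'),get_image('top')
f=lambda a:cv2.resize(a,(390,390),interpolation=2)
print('block top ctr',proj('side',T(L,[[0,0,196]])),proj('side',T(L,[[0,0,240]])))
cv2.imwrite('pics/s4.png',np.hstack([f(s[150:280,240:370]),f(t[120:250,270:400])])[:,:,::-1])
E
```

```text
down 16.98 [ 497.85 -312.91    5.6 ] [-179.98    0.03   -5.39] F [-1.03 -0.18  3.23] g 20.9 51.45936906337738
open 17.66 [ 498.   -313.01    5.46] [180.   -0.   -5.4] F [-0.33 -0.76 -0.21] g 48.2 0.0
over block 20.91 [617.55 -87.33 239.91] [179.96   0.03  -6.73] F [ 0.18  0.05 -0.26] g -0.0 0.0
block top ctr [[284.89 171.31]] [[285.24 159.51]]
```

View pics/s4.png

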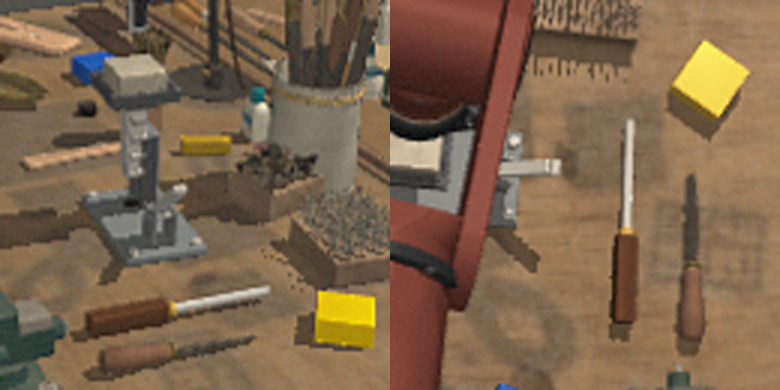

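The rod lies flat at side tile (178,310), the pawl is still thrown back, and the fingers are above the block centre (137,70). I'll press in small steps, watching the force.

```bash
python3 - <<'E'
from h import *
x,y=618,-86.4
move_l([x,y,203],speed=80)
z=203;log=[]
while z>148:
    z-=1.5;move_l([x,y,z],speed=20);o=get_obs();f=o['wrist_force'][2];log.append((round(z,1),round(o['tcp_pos'][2],1),round(f,1)))
    if f>18 or np.hypot(*o['wrist_force'][:2])>15: break
print(log);st('pressed')
move_l([x,y,z+20],speed=40);move_l([x,y,260],speed=150)
move_l([480,-250,300],speed=250);wait(.3);st()
s,t=get_image('side'),get_image('top')
for h in(128,168):print(h,proj('side',T(L,[[-42,-42,h+8],[42,-42,h+8]])).tolist())
f=lambda a:cv2.resize(a,(390,390),interpolation=2)
cv2.imwrite('pics/s5.png',np.hstack([f(s[150:280,240:370]),f(t[110:240,240:370])])[:,:,::-1])
E
```

```text
[(201.5, np.float64(202.1), np.float64(-0.0)), (200.0, np.float64(200.0), np.float64(-0.1)), (198.5, np.float64(198.3), np.float64(-0.3)), (197.0, np.float64(196.8), np.float64(-0.5)), (195.5, np.float64(195.8), np.float64(1.9)), (194.0, np.float64(195.1), np.float64(5.2)), (192.5, np.float64(193.6), np.float64(5.3)), (191.0, np.float64(192.1), np.float64(6.1)), (189.5, np.float64(190.7), np.float64(6.2)), (188.0, np.float64(189.2), np.float64(5.4)), (186.5, np.float64(187.6), np.float64(5.3)), (185.0, np.float64(186.1), np.float64(6.0)), (183.5, np.float64(184.6), np.float64(6.0)), (182.0, np.float64(183.1), np.float64(5.6)), (180.5, np.float64(181.6), np.float64(6.3)), (179.0, np.float64(180.1), np.float64(5.6)), (177.5, np.float64(178.6), np.float64(6.0)), (176.0, np.float64(177.1), np.float64(5.4)), (174.5, np.float64(175.6), np.float64(5.4)), (173.0, np.float64(174.1), np.float64(5.8)), (171.5, np.float64(172.6), np.float64(5.4)), (170.0, np.float64(171.1), np.float64(6.6)), (168.5, np.float64(169.6), np.float64(6.3)), (167.0, np.float64(168.1), np.float64(6.8)), (165.5, np.float64(166.6), np.float64(5.1)), (164.0, np.float64(165.1), np.float64(5.9)), (162.5, np.float64(163.5), np.float64(5.6)), (161.0, np.float64(162.1), np.float64(5.7)), (159.5, np.float64(160.6), np.float64(5.1)), (158.0, np.float64(159.1), np.float64(4.8)), (156.5, np.float64(157.5), np.float64(6.1)), (155.0, np.float64(156.1), np.float64(6.3)), (153.5, np.float64(156.0), np.float64(10.5)), (152.0, np.float64(155.9), np.float64(16.0)), (150.5, np.float64(155.9), np.float64(21.2))]
pressed 30.57 [618.42 -86.51 155.9 ] [179.98  -0.03  -6.66] F [-9.48  2.47 21.23] g -0.2 10.593784165685065
 33.29 [ 480.43 -249.25  299.69] [-179.98    0.02   -6.6 ] F [1.21 0.78 0.06] g -0.4 0.0
128 [[277.32319898975, 193.0640114348866], [299.8729141725198, 190.15426442123743]]
168 [[277.5622878441602, 182.40398325772054], [300.3404162882518, 179.62704787882475]]
```

View pics/s5.png

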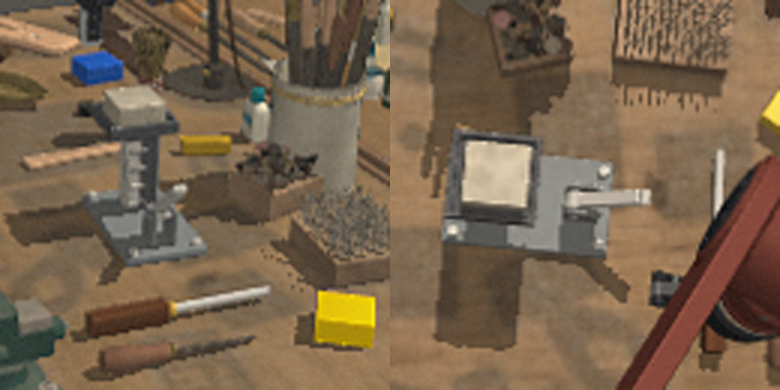

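The table hit its hard stop with the block top at 156 mm. The block sits flat in the tray (side tile (135,103)), the pawl is thrown back (top tile (645,197)), the rod is flat, and the arm is clear.

```bash
python3 -c "
from station import *
print(sign_off())"
```

```text
the job is handed in; nothing more can be done
None
```

I handed the job in at about 33 s of the 64 s allowed. The pawl is thrown back, the rod lies flat on the bench, and the table is pressed down to its stop with the block in the tray. The station returned no verdict.

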